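Press a connector home, then hold the sprung board carriage out at the mark

ROBOT

A 6-joint arm with a two-finger parallel gripper is mounted at the origin on the work surface. World frame = base frame: x ahead of the robot, y to its left, z up, the work surface at z = 0. Lengths are in m, angles in degrees, forces in N, time in s.
With the tool pointing down it reaches from about 0.4 to 0.825 m from the base axis. Payload 7 kg.
Tool frame: the origin (TCP) lies midway between the tips of the shut fingers; the grasp point (between the pads) lies 19 mm behind it; z points along the fingers, y is the direction in which the jaws open and shut (so a half turn about z gives the same grasp; the last joint's range is limited). The gripper opens to 88 mm and grips with 3 to 60 N. Pads are 19 mm wide; open, the fingers measure 130 mm over their backs; the gripper's body (78 mm by 193 mm) begins 47 mm behind the grasp point.
Start: joints at [81.595, 20.546, 0.682, 0, -70.136, -16.507], TCP at [0.284, 0.612, 0.227] pointing down, gripper open.
Joint ranges: [-176.03, 176.03], [-82.01, 121.73], [-58.28, 71.71], [-173.87, 95.51], [-174.79, -0.11], [-173.66, 173.66]. Speed limits (degrees/s): [136.94, 136.94, 172.46, 180, 180, 180].

INTERFACE

Orientations are given as [roll, pitch, yaw] about the fixed x, y, z axes, in that order (R = Rz(yaw) Ry(pitch) Rx(roll)).
In Python, from plant import ctrl, snapshot gives the robot as it stands.
- The arm moves only by the shell command python3 -m pendant 'ROWS'. ROWS is JSON, a list of rows, each a list of 7 numbers: the shift along the tool's x, y, z in m, then the turn, a rotation vector about the tool's x, y, z in rad, then the opening, from -1 (shut) to 1 (fully open), so that 0 is half open. In form: [[x, y, z, ax, ay, az, jaw], ...]. A call has 1 to 12 rows; each row is the pose to reach, as a shift and turn from the pose commanded when the call began, along the tool's axes at that moment; what a row does not reach only later rows make up. A row lasts 1/8 s, in which the tool goes at most 62.5 mm and 10.7 degrees, less where a joint would pass 70% of its speed; a pose out of reach is approached as far as the arm can. A call with a gripper value outside its range is refused whole. The fingers move at their own pace and stop on an object; the grip force is fixed at half the most. Time passes only in rows, so rows that repeat a pose let the fingers close. It gives the time, the measured TCP pose, the force and the opening at its end, in the units of the state.
- ctrl.get_obs(): the state, without advancing time (a new reading comes with each control period).
- snapshot(name): name is "scene" or "top" or "wrist"; returns a dict with "image" (400x640x3 uint8, blue, green, red), "mtx" (3x3 intrinsics, pixels), "eye" and "attitude" of the camera in the world; the wrist camera has in their place "tool_from_camera" (4x4, takes a point from camera to tool coordinates, whose origin is the TCP and whose axes are the flange's). Camera axes: x right, y up, looking along -z (the intrinsics and any distortion apply to the point x, -y, -z); pixel columns grow to the right and rows downward; lengths in m; the calibration is good to about 2 mm. A picture is of the moment at which its call begins: read the wrist's pose just before it. There is no depth.
- ctrl.close_job(): hands the job in, once; it reports no verdict.
The state is a dict: "clock": time; "joint_pos": joint angles; "qvel": joint speeds; "tau": joint torques, N m; "tool_pos": TCP position; "orientation": TCP orientation; "force": force on the tool from outside, world axes, zero at the start; "moment": the same for the moment, N m; "opening": finger opening in m.
Only numpy, scipy, OpenCV 4.12 (cv2) and the standard library are available. Lean on these libraries where they do the work, as an engineer would, in place of code of your own. Each camera call takes 0.05 s, during which the arm holds its last target.

TASK

Pull the lever of the small connector press towards the front as far as its stop, so that the connector is pressed into the circuit board, and ease the lever slowly back to rest without letting it snap. Then pull the press's sprung board carriage out by its upright grip until the carriage's pointer stands in the gap between the two ridges of the index mark, and finish while still holding it there with the gripper, so that a colleague can lift the board out. Leave the other things on the bench where they are.

Things in the scene. Friction and masses are not known exactly. Their poses are not given: they have to be found in the camera images.
- press: The connector press, fixed: grey base plate (x -160 to 60, y -95 to 105 mm, 12 mm thick), two steel posts carrying a white head (x -30 to 30, y -78 to 78 mm, 85 to 175 mm above the bench). Origin on the bench under the ram. x points to its back (away from the robot, turned by its yaw), y to its left, z up. Its lever is on its right side.
- lever_pivot (a point): Point on the lever's hinge axis, 130 mm above the bench, in the plane in which point lever_grip swings; the press's middle lies 132 mm towards +y. Axes as the press's; the lever turns about y.
- lever_grip (a point): Middle of the lever's black round crossbar handle: 16 mm in diameter, lying along the press's y, free for 25 mm either side of this point; the steel lever arm is 35 mm away towards the press. 110 mm from the hinge axis; at rest 239 mm above the bench and 16 mm behind the hinge. Fingers can stand before and behind it, closing along the press's x; the bar may turn between them.
- lever (a joint): Lever angle A (rad): 0 at rest (leaning 0.15 back), 0.97 at its stop, growing as the handle swings forward (press -x) and down. Handle from the pivot, in press axes: x = 110 mm sin(0.15 - A), z = 110 mm cos(0.15 - A). Sprung: 3 N at the handle at rest, 9 N at the stop, 2 N more while pressing. Let go it snaps back at over 3 rad/s; eased it should stay below 2 rad/s (0.2 m/s).
- connector (a joint): How far the white connector (12 x 40 mm, on the board under the ram) has gone into the board (m): 0 as found, 0.0056 at most. The ram moves down 20 mm per rad of lever, reaches it at a lever angle of 0.7 and has it home when the lever is at its stop; it stays where it was pressed.
- carriage_grip (a point): Point inside the carriage's upright black grip, 60 mm above the bench, on its middle plane. The grip is a block 14 mm (along the press's x) x 40 mm (along y), from 30 to 85 mm above the bench, at the front end of the aluminium carriage plate (top at 30 mm); 70 mm in front of the head's front face when home. Axes as the press's.
- carriage (a joint): How far the board carriage is pulled out to the front (press -x) (m): 0 home, 0.085 at its stop, which is beyond the mark. It slides level. A spring pulls it back home: 3.6 N at home, plus 0.9 N per 10 mm.
- pointer (a point): Point on the thin dark steel pointer (4 mm wide, seen above the plate for 52 mm, ending 12 mm beyond this point) that sticks out from the left (+y) side of the carriage, 28 mm above the bench; it moves with the carriage. Axes as the press's.
- mark_gap (a point): Centre of the index mark's gap: an aluminium block 36 x 34 mm with two black ridges 4 mm wide, clamped on the base plate left of the carriage, 35 to 60 mm in front of where the pointer starts; fixed, but set differently each time. The clear gap is 12 mm along the press's x; the pointer passes just above the ridges. Axes as the press's.
- spool: White solder spool, 48 mm across, 36 mm tall, standing in front and to the right of the press; leave it. Origin at the centre of its underside, as for the things below.
- tin: Small open aluminium cup, 64 mm across, 35 mm tall, left of the press; leave it.
- screwdriver: Screwdriver about 170 mm long, lying left of the press; leave it.
- spare_board: Loose circuit board 80 x 60 mm, up to 18 mm tall, lying near the robot at the right; leave it.
- parts_tray: Grey divided tray 100 x 140 mm, 30 mm tall, at the right; leave it.
- flux_bottle: Small white bottle, 40 mm across, 75 mm tall, at the left; leave it.
- brush: Brush about 150 mm long, lying near the robot at the left; leave it.

How it is judged:
By the outcome, as a careful person would: the job done as asked, in the order asked, and still so for the second after the job is handed in, while the arm keeps its last pose, push and grip.
It also fails if it takes over 48 s, if anything falls off the work surface, if the arm or the gripper's body presses on something with over 40 N, if the wrist force passes 120 N, or if a joint passes its speed limit or range.

## Working session

There is one attempt and no reset: what is moved stays moved. The work goes in short steps, Python scripts to look and compute and a shell command to move; the robot and the scene stay as the last step left them, time stands still between calls to the robot, and variables do not carry over. Pictures are saved under pics/ and viewed, and the job is handed in when it is done.

```bash
ls; mkdir -p pics; python3 - <<'E'
from plant import ctrl,snapshot
import cv2
print(ctrl.get_obs())
for n in("scene","top","wrist"):
    s=snapshot(n); cv2.imwrite(f"pics/{n}0.png",s["image"]); print({k:v for k,v in s.items() if k!="image"})
E
```

```text
pics
{'clock': 0.0, 'joint_pos': array([ 8.15941877e+01,  2.05894140e+01,  6.32225412e-01, -2.00139341e-02,
       -7.01361269e+01, -1.65039323e+01]), 'qvel': array([-0.07119151, -0.01154922,  0.00116331,  0.00619869,  0.08881797,
       -0.02280735]), 'tau': array([ 1.57960349e-03, -5.82718241e+01,  2.93050486e+01,  6.99740052e+00,
        6.74753683e-03, -1.63914242e-04]), 'tool_pos': array([0.28415134, 0.61171835, 0.22563408]), 'orientation': array([ 1.79905184e+02, -8.47247259e-03, -2.49165534e+01]), 'force': array([0.26002042, 0.60324948, 0.100008  ]), 'moment': array([-0.05045134,  0.00696945,  0.03665813]), 'opening': 0.08753951548270945}
{'mtx': array([[458.00014376,   0.        , 316.14265293],
       [  0.        , 458.00014376, 205.54516529],
       [  0.        ,   0.        ,   1.        ]]), 'eye': array([1.26802769, 0.22430287, 1.22401292]), 'attitude': array([ 36.42591715,   0.34157048, 107.88927304])}
{'mtx': array([[413.56501385,   0.        , 322.0553472 ],
       [  0.        , 413.56501385, 196.05392494],
       [  0.        ,   0.        ,   1.        ]]), 'eye': array([ 0.28709873, -0.00489558,  1.17700495]), 'attitude': array([ 12.06777202,   0.11346949, -88.84624528])}
{'mtx': array([[341.249096  ,   0.        , 321.51238865],
       [  0.        , 341.249096  , 198.57259856],
       [  0.        ,   0.        ,   1.        ]]), 'tool_from_camera': array([[-7.33590692e-04,  9.68930438e-01,  2.47332303e-01,
         6.63990449e-02],
       [ 9.99999609e-01,  8.33102147e-04, -2.97687050e-04,
        -2.76618559e-04],
       [-4.94491117e-04,  2.47331988e-01, -9.68930670e-01,
        -1.57941267e-01],
       [ 0.00000000e+00,  0.00000000e+00,  0.00000000e+00,
         1.00000000e+00]])}
```

View pics/scene0.png

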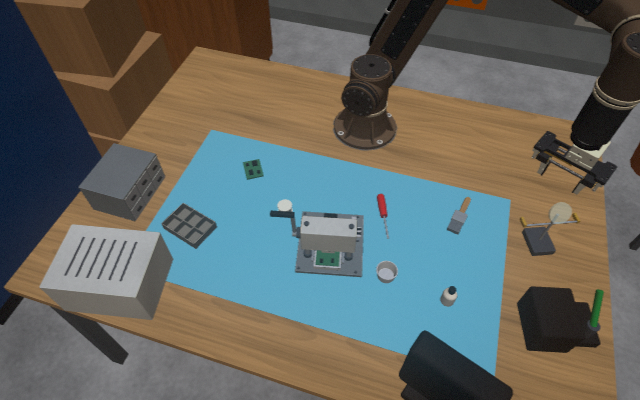

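View pics/top0.png

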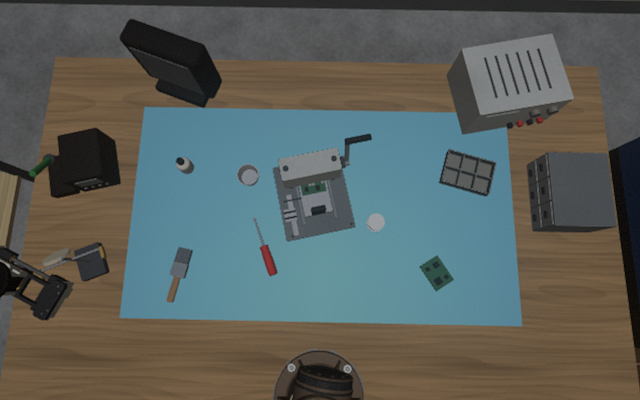

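View pics/wrist0.png

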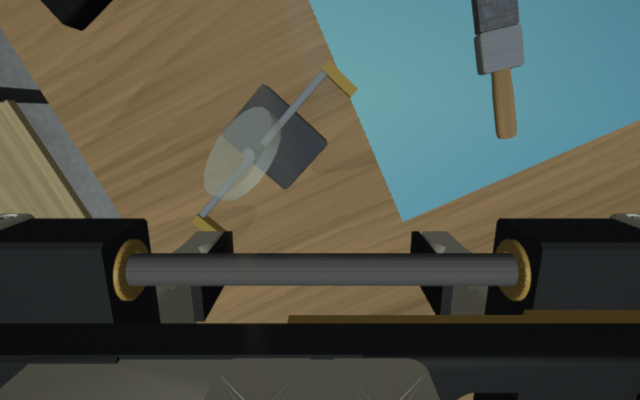

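The top view shows the press around (315,195), its lever handle at (358,138), the carriage grip at (318,210) and the mark block near (290,212). Next I'll zoom in on the press in both fixed views.

```bash
cat >h.py <<'E'
import numpy as np,cv2
from scipy.spatial.transform import Rotation as R
from plant import ctrl,snapshot
def rot(a): return R.from_euler('xyz',a,degrees=True).as_matrix()
def cam(n):
    o=ctrl.get_obs(); s=snapshot(n); 
    if n=="wrist":
        T=s["tool_from_camera"]; Rt=rot(o["orientation"])
        return s["image"],s["mtx"],o["tool_pos"]+Rt@T[:3,3],Rt@T[:3,:3]
    return s["image"],s["mtx"],s["eye"],rot(s["attitude"])
def ray(c,u,v):
    _,K,e,A=c; d=np.array([(u-K[0,2])/K[0,0],-(v-K[1,2])/K[1,1],-1]); return e,A@d
def onz(c,u,v,z):
    e,d=ray(c,u,v); return e+d*(z-e[2])/d[2]
def proj(c,p):
    _,K,e,A=c; q=A.T@(np.asarray(p)-e); return np.array([K[0,2]-K[0,0]*q[0]/q[2],K[1,2]+K[1,1]*q[1]/q[2]])
E
python3 - <<'E'
from h import *
c=cam("top"); i=c[0]; cv2.imwrite("pics/topz.png",cv2.resize(i[125:250,260:390],None,fx=6,fy=4.8*1.25,interpolation=cv2.INTER_CUBIC)[:750,:780][:600])
cv2.imwrite("pics/topz.png",cv2.resize(i[130:245,265:385],None,fx=5,fy=5,interpolation=cv2.INTER_CUBIC))
d=cam("scene"); cv2.imwrite("pics/scz.png",cv2.resize(d[0][190:285,260:380],None,fx=6,fy=6,interpolation=cv2.INTER_CUBIC))
print(onz(c,320,196,0))
# plate corners by mask: print mat corners and test consistency of orientation
for u,v in((145,108),(510,113),(521,325),(121,318)): print(onz(c,u,v,0), proj(d,onz(c,u,v,0)))
E
```

```text
[0.53867942 0.00848574 0.        ]
[0.80273296 0.54828366 0.        ] [493.13783787 378.85116917]
[ 0.8078557  -0.56316091  0.        ] [118.40857497 265.43221126]
[ 0.18995558 -0.54694546  0.        ] [211.84023839 129.61358007]
[0.18612919 0.54646088 0.        ] [509.02903995 198.29608883]
```

View pics/topz.png

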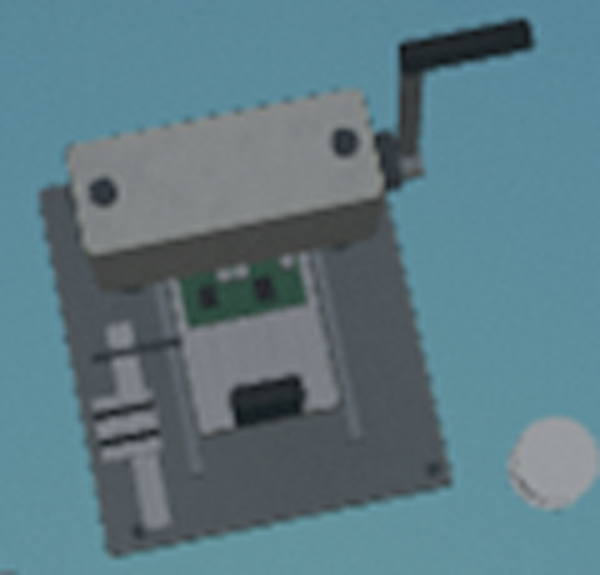

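View pics/scz.png

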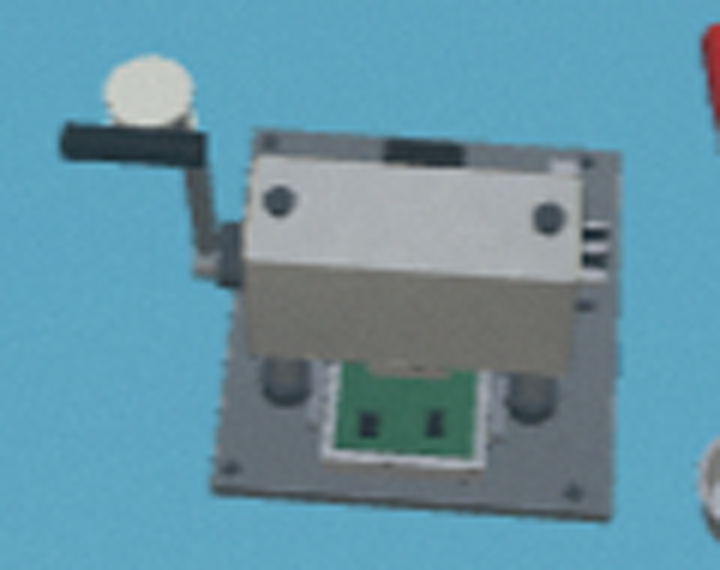

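```bash
python3 - <<'E'
from h import *
c=cam("top"); d=cam("scene")
def T(u,v,z): return onz(c,265+(u+.5)/5-.5,130+(v+.5)/5-.5,z)
def S(u,v,z): return onz(d,260+(u+.5)/6-.5,190+(v+.5)/6-.5,z)
fl=T(112,555,.012);fr=T(450,482,.012);print("front",fl,fr,np.linalg.norm(fl-fr))
H=np.array([T(90,252,.175),T(383,195,.175),T(362,90,.175),T(70,148,.175)]);print("head",H,H.mean(0))
print("wid",np.linalg.norm(H[0]-H[1]),np.linalg.norm(H[3]-H[2]))
H2=np.array([S(575,285,.175),S(245,262,.175),S(258,155,.175),S(582,175,.175)]);print("headS",H2,H2.mean(0))
yd=(H[0]-H[1]+H[3]-H[2]);yd/=np.linalg.norm(yd);
yp=(fl-fr)/np.linalg.norm(fl-fr); y2=(H2[0]-H2[1]+H2[3]-H2[2])
for a in(yd,yp,y2): print("yaw",np.degrees(np.arctan2(-a[0],a[1])))
for nm,o,y in (("head",H.mean(0),yd),("headS",H2.mean(0),y2/np.linalg.norm(y2))):
    x=np.array([y[1],-y[0],0]);
    print(nm,"bar pred",o-y*.132+x*.016, "grip pred", o-x*.107)
print("plate->origin", (fl+fr)/2 - yp*.005+ .16*np.array([yp[1],-yp[0],0]))
print("bar top",T(402,57,.239),T(531,35,.239)); print("bar scene",S(62,142,.239),S(205,150,.239))
E
```

```text
front [0.40586316 0.0985497  0.012     ] [ 0.45105445 -0.09161079  0.012     ] 0.19545654869605908
head [[ 0.5403083   0.10080096  0.175     ]
 [ 0.57272345 -0.04527947  0.175     ]
 [ 0.62786778 -0.03403102  0.175     ]
 [ 0.59426129  0.11307784  0.175     ]] [0.58379021 0.03364208 0.175     ]
wid 0.14963366335444148 0.15089867903993057
headS [[ 0.60200071  0.11447946  0.175     ]
 [ 0.63553089 -0.0314706   0.175     ]
 [ 0.57746804 -0.04510405  0.175     ]
 [ 0.54260306  0.10194942  0.175     ]] [0.58940068 0.03496356 0.175     ]
yaw 12.690435839337832
yaw 13.368254554484983
yaw 13.139153757905252
head bar pred [ 0.62839755 -0.09161839  0.175     ] grip pred [0.47940408 0.01013596 0.175     ]
headS bar pred [ 0.63498763 -0.08994373  0.175     ] grip pred [0.48520185 0.01064066 0.175     ]
plate->origin [0.58527951 0.03559836 0.012     ]
bar top [ 0.62299721 -0.05105333  0.239     ] [ 0.63527584 -0.11266171  0.239     ]
bar scene [ 0.63914478 -0.1132033   0.239     ] [ 0.62411607 -0.05172808  0.239     ]
```

```bash
cat >>h.py <<'E'
def rows(targets, base=None):
    """targets: list of (pos, rpy deg) -> tool-frame shift & rotvec from commanded pose (base or measured)"""
    o=ctrl.get_obs(); p0,R0=(o["tool_pos"],rot(o["orientation"])) if base is None else (np.array(base[0]),rot(base[1]))
    for p,a in targets:
        s=R0.T@(np.array(p)-p0); w=R.from_matrix(R0.T@rot(a)).as_rotvec(); print(np.round(s,4).tolist(),np.round(w,4).tolist())
E
python3 - <<'E'
from h import *
a=[180,0,-76.9]
rows([((.48,.25,.34),a),((.63,-.089,.33),a)],([0.284,0.612,0.227],[180,0,-24.917]))
E
```

```text
[0.3303, 0.2457, -0.113] [-0.0, -0.0, 0.9073]
[0.6091, 0.49, -0.103] [-0.0, -0.0, 0.9073]
```

```bash
python3 -m pendant '[[0.05,0.04,-0.05,0,0,0.15,0.3],[0.1,0.08,-0.09,0,0,0.3,0.3],[0.15,0.12,-0.103,0,0,0.45,0.3],[0.2,0.16,-0.103,0,0,0.6,0.3],[0.25,0.2,-0.103,0,0,0.75,0.3],[0.3,0.24,-0.103,0,0,0.907,0.3],[0.35,0.28,-0.103,0,0,0.907,0.3],[0.4,0.32,-0.103,0,0,0.907,0.3],[0.45,0.36,-0.103,0,0,0.907,0.3],[0.5,0.4,-0.103,0,0,0.907,0.3],[0.55,0.44,-0.103,0,0,0.907,0.3],[0.609,0.49,-0.103,0,0,0.907,0.3]]'
python3 -m pendant '[[0,0,0,0,0,0,0.3],[0,0,0,0,0,0,0.3]]'
python3 - <<'E'
from h import *
c=cam("wrist"); cv2.imwrite("pics/w1.png",c[0])
print(ctrl.get_obs()["joint_pos"],ctrl.get_obs()["force"])
print("pred bar px",proj(c,[.63,-.089,.239]))
E
```

```text
clock: 1.85
tool_pos: [0.6057, -0.0376, 0.3298]
orientation: [-180.0, 0.0, -76.9]
force: [-0.3, 1.4, 0.4]
opening: 0.0572
clock: 2.1
tool_pos: [0.6049, -0.0361, 0.3292]
orientation: [180.0, 0.0, -77.0]
force: [-0.1, 0.2, -0.5]
opening: 0.0572
[ 1.51032772e+01  1.13414257e+01  1.27308108e+00 -9.94615414e-03
 -7.99349416e+01 -1.98037716e+00] [-0.38764305 -0.00502457 -0.08536659]
pred bar px [304.25898345 124.52695081]
```

View pics/w1.png

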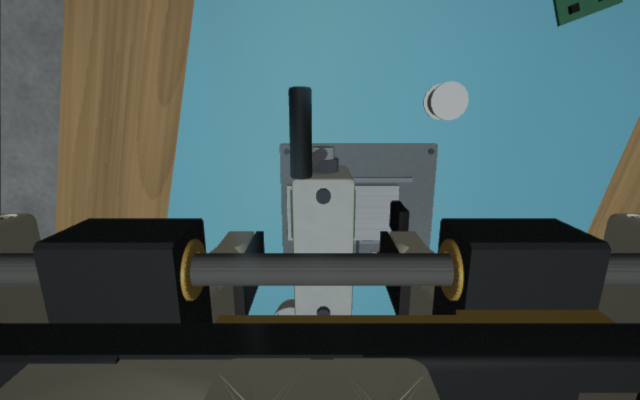

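The wrist view shows the bar running from (300,90) to (301,177), parallel to the columns, so the yaw is right. I'll measure its centre line from this picture.

```bash
python3 - <<'E'
from h import *
c=cam("wrist"); g=c[0].max(2)
for v in (95,115,135,150,165):
    r=np.where(g[v,280:320]<75)[0]+280; u=(r.min()+r.max())/2; print(v,r.min(),r.max(),onz(c,u,v,.239))
col=np.where(g[60:200,300]<75)[0]+60; print(col.min(),col.max(),onz(c,300,col.min(),.239),onz(c,300,col.max(),.239))
# head corners top (z=.175) 
for u,v in((294,168),(352,168)): print("head right edge",onz(c,u,v,.175))
for u,v in((281,144),(437,144)): print("plate right",onz(c,u,v,.012))
a=[180,0,-76.9]; 
E
```

```text
95 289 310 [ 0.63758103 -0.10712444  0.239     ]
115 290 311 [ 0.63403664 -0.09403884  0.239     ]
135 291 311 [ 0.63074042 -0.08049862  0.239     ]
150 289 319 [ 0.62635196 -0.07051774  0.239     ]
165 291 319 [ 0.62329545 -0.05998684  0.239     ]
86 177 [ 0.6385028  -0.11304424  0.239     ] [ 0.62497927 -0.05042453  0.239     ]
head right edge [ 0.63339702 -0.04473503  0.175     ]
head right edge [ 0.58120357 -0.05685774  0.175     ]
plate right [ 0.66470552 -0.04473864  0.012     ]
plate right [ 0.45475803 -0.09350742  0.012     ]
```

```bash
python3 -m pendant '[[0.03,-0.008,0,0,0,0,0.3],[0.058,-0.0148,0.02,0,0,0,0.3],[0.058,-0.0148,0.05,0,0,0,0.3],[0.058,-0.0148,0.08,0,0,0,0.3],[0.058,-0.0148,0.1,0,0,0,0.3],[0.058,-0.0148,0.109,0,0,0,0.3],[0.058,-0.0148,0.109,0,0,0,0.3]]'
python3 - <<'E'
from h import *
c=cam("wrist"); cv2.imwrite("pics/w2.png",c[0])
a=[180,0,-76.9]; print(ctrl.get_obs())
rows([((.6325,-.0895,.220),a)])
E
```

```text
clock: 3.08
tool_pos: [0.6326, -0.0879, 0.2207]
orientation: [180.0, -0.0, -76.8]
force: [-0.2, 0.2, 1.1]
opening: 0.0572
{'clock': 3.125, 'joint_pos': array([ 9.54782509e+00,  1.73458309e+01, -4.64914336e+00,  1.98214508e-02,
       -6.79510120e+01,  3.63617898e+00]), 'qvel': array([-0.34108761, -0.33746066,  0.68670786,  0.05007864, -0.10672928,
        0.09732565]), 'tau': array([ 1.01299966e-01, -5.24804091e+01,  2.82147521e+01,  6.70772910e+00,
        8.03493010e-02, -2.86138857e-03]), 'tool_pos': array([ 0.63298868, -0.08814793,  0.22143161]), 'orientation': array([-1.79947262e+02, -2.17673004e-02, -7.68085736e+01]), 'force': array([-0.00552965,  0.33284262,  0.74669773]), 'moment': array([ 0.03858155, -0.0120506 ,  0.02081281]), 'opening': 0.05763200683298773}
[0.0012, 0.0008, 0.0014] [-0.0009, -0.0004, 0.0016]
```

View pics/w2.png

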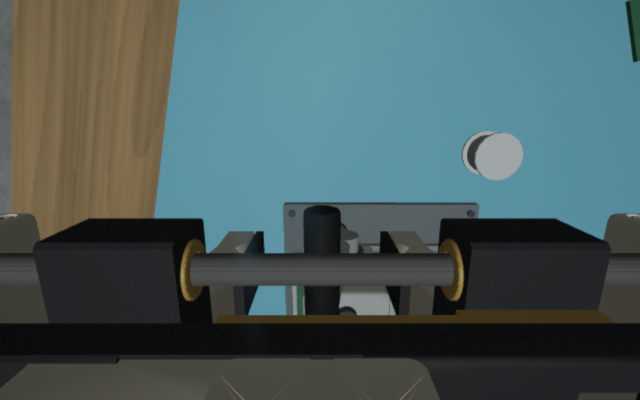

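The bar sits at column 322, midway between the fingers, so I'll close.

```bash
python3 -m pendant '[[0,0,0,0,0,0,-1],[0,0,0,0,0,0,-1],[0,0,0,0,0,0,-1],[0,0,0,0,0,0,-1],[0,0,0,0,0,0,-1],[0,0,0,0,0,0,-1]]'
python3 - <<'E'
import numpy as np
for k in range(13):
    A=0.98*k/12; print(k,np.round([110*(np.sin(.15)-np.sin(.15-A)),110*(np.cos(.15)-np.cos(.15-A))],1))
E
```

```text
clock: 3.88
tool_pos: [0.6328, -0.0889, 0.2206]
orientation: [-180.0, -0.0, -76.9]
force: [-0.1, -0.2, -0.0]
opening: 0.0152
0 [0. 0.]
1 [ 8.9 -1. ]
2 [17.9 -1.2]
3 [26.9 -0.7]
4 [35.8  0.5]
5 [44.5  2.4]
6 [53.1  5.1]
7 [61.5  8.4]
8 [69.5 12.4]
9 [77.2 17.1]
10 [84.5 22.3]
11 [91.3 28.2]
12 [97.6 34.5]
```

```bash
python3 -m pendant '[[0,0.0089,-0.001,0,0,0,-1],[0,0.0179,-0.0012,0,0,0,-1],[0,0.0269,-0.0007,0,0,0,-1],[0,0.0358,0.0005,0,0,0,-1],[0,0.0445,0.0024,0,0,0,-1],[0,0.0531,0.0051,0,0,0,-1],[0,0.0615,0.0084,0,0,0,-1],[0,0.0695,0.0124,0,0,0,-1],[0,0.0772,0.0171,0,0,0,-1],[0,0.0845,0.0223,0,0,0,-1],[0,0.0913,0.0282,0,0,0,-1],[0,0.0955,0.0325,0,0,0,-1]]'
python3 - <<'E'
from h import *
p=np.array([.6328-.0164*.974,-.0892-.0164*.2267,.130])
for i in range(1):
    o=ctrl.get_obs(); g=o["tool_pos"]+[0,0,.019]-p; x=g@[.974,.2267,0]; print(o["tool_pos"],o["force"],o["opening"],"x,z",x,g[2],"r",np.hypot(x,g[2]),"A",.15-np.arctan2(x,g[2]))
E
```

```text
clock: 5.38
tool_pos: [0.5443, -0.1095, 0.1914]
orientation: [-179.3, -0.1, -76.8]
force: [6.7, 4.9, 10.8]
opening: 0.015
[ 0.54433003 -0.1094862   0.1914116 ] [ 6.67026596  4.93233261 10.77041642] 0.015021736280793323 x,z -0.07436750501512082 0.08041159564201639 r 0.10952876570047326 A 0.8963682089234329
```

```bash
python3 -m pendant '[[0,0,0,0,0,0,-1],[0,0.002,0.002,0,0,0,-1],[0,0.002,0.002,0,0,0,-1]]'
cat >>h.py <<'E'
def lev():
    p=np.array([.6328-.0164*.974,-.0892-.0164*.2267,.130])
    o=ctrl.get_obs(); g=o["tool_pos"]-rot(o["orientation"])[:,2]*.019-p; x=g@[.974,.2267,0]; print(o["tool_pos"],o["orientation"],o["force"],o["opening"],"x,z",x,g[2],"r",np.hypot(x,g[2]),"A",.15-np.arctan2(x,g[2]))
E
python3 -c "
from h import *
lev()"
```

```text
clock: 5.75
tool_pos: [0.5423, -0.1099, 0.1893]
orientation: [-179.4, -0.1, -76.8]
force: [6.7, 4.8, 9.0]
opening: 0.0152
[ 0.54230198 -0.10994992  0.18929859] [-1.79380038e+02 -9.35674090e-02 -7.67905084e+01] [6.72762787 4.8327056  8.97574111] 0.015226298089315384 x,z -0.07665359910819732 0.07829745616083644 r 0.10957310754696306 A 0.9247896820106513
```

```bash
python3 -m pendant '[[0,0.002,0.0022,0,0,0,-1],[0,0.004,0.0044,0,0,0,-1],[0,0.004,0.0044,0,0,0,-1]]'
python3 -c "
from h import *
lev()"
```

```text
clock: 6.12
tool_pos: [0.5386, -0.1108, 0.185]
orientation: [-179.4, -0.1, -76.8]
force: [8.2, 6.0, 9.2]
opening: 0.0152
[ 0.53858908 -0.11082373  0.18502016] [-1.79359716e+02 -9.61858780e-02 -7.67886987e+01] [8.24788988 5.97079584 9.16463214] 0.01517794685203139 x,z -0.08047479864000177 0.07401894220320118 r 0.10933890899871677 A 0.977161037830229
```

```bash
python3 -m pendant '[[0,0.0015,0.0016,0,0,0,-1],[0,0.003,0.0032,0,0,0,-1],[0,0.003,0.0032,0,0,0,-1]]'
python3 -c "
from h import *
lev()"
```

```text
clock: 6.5
tool_pos: [0.5384, -0.111, 0.1844]
orientation: [-179.0, -0.2, -76.7]
force: [8.0, 10.3, 20.6]
opening: 0.015
[ 0.53835299 -0.11099722  0.18440368] [-1.79014168e+02 -1.65491547e-01 -7.67240706e+01] [ 8.0497271  10.28755071 20.55864675] 0.014965141205267714 x,z -0.08085876584769605 0.07340078557835045 r 0.1092053814513347 A 0.9837075063488538
```

The force jumped with almost no motion, at A about 0.97–0.98, so the lever is at its stop. Now I'll ease it back.

```bash
python3 -m pendant '[[0,-0.006,-0.0065,0,0,0,-1],[0,-0.0132,-0.0139,0,0,0,-1],[0,-0.02,-0.0198,0,0,0,-1],[0,-0.0273,-0.025,0,0,0,-1],[0,-0.035,-0.0297,0,0,0,-1],[0,-0.043,-0.0337,0,0,0,-1],[0,-0.0514,-0.037,0,0,0,-1],[0,-0.06,-0.0397,0,0,0,-1],[0,-0.0687,-0.0416,0,0,0,-1],[0,-0.0776,-0.0428,0,0,0,-1],[0,-0.0866,-0.0433,0,0,0,-1],[0,-0.0956,-0.0431,0,0,0,-1]]'
python3 -c "
from h import *
lev()"
python3 -m pendant '[[0,-0.0045,0.0005,0,0,0,-1],[0,-0.0089,0.001,0,0,0,-1],[0,-0.0089,0.001,0,0,0,-1],[0,-0.0089,0.001,0,0,0,-1]]'
python3 -c "
from h import *
lev()"
```

```text
clock: 8.0
tool_pos: [0.6244, -0.091, 0.2215]
orientation: [180.0, -0.0, -76.9]
force: [-0.2, -3.7, 1.5]
opening: 0.015
[ 0.62435432 -0.09104013  0.2215371 ] [ 1.79968219e+02 -2.03674155e-02 -7.68871311e+01] [-0.15018574 -3.679574    1.49262066] 0.014966706526974335 x,z 0.007768420703272075 0.1105370934753516 r 0.11080973510572815 A 0.07983650543952961
clock: 8.5
tool_pos: [0.6328, -0.089, 0.2205]
orientation: [-180.0, -0.0, -76.9]
force: [1.0, -6.2, -0.5]
opening: 0.0153
[ 0.63276505 -0.08903749  0.22047229] [-1.79979178e+02 -1.38250185e-02 -7.68872401e+01] [ 0.99577494 -6.16580257 -0.5178258 ] 0.015346838061924398 x,z 0.016397020196306646 0.10947228818049495 r 0.11069346932313316 A 0.001322887542237583
```

```bash
python3 -m pendant '[[0,-0.0005,0,0,0,0,-0.5],[0,-0.0005,0,0,0,0,0],[0,-0.0005,0,0,0,0,0.3],[0,-0.0005,0,0,0,0,0.3],[0,-0.0005,-0.03,0,0,0,0.3],[0,-0.0005,-0.08,0,0,0,0.3],[0,-0.0005,-0.11,0,0,0,0.3],[0,-0.0005,-0.11,0,0,0,0.3]]'
python3 - <<'E'
from h import *
o=ctrl.get_obs();print(o["tool_pos"],o["orientation"],o["force"],o["joint_pos"])
d=cam("scene"); cv2.imwrite("pics/s2.png",cv2.resize(d[0][180:285,250:380],None,fx=5,fy=5,interpolation=cv2.INTER_CUBIC))
c=cam("top"); cv2.imwrite("pics/t2.png",cv2.resize(c[0][120:245,255:385],None,fx=4.5,fy=4.5,interpolation=cv2.INTER_CUBIC))
E
```

```text
clock: 9.5
tool_pos: [0.6343, -0.0887, 0.3338]
orientation: [-179.7, -0.1, -76.9]
force: [0.6, -0.6, -0.5]
opening: 0.0566
[ 0.63427055 -0.08868073  0.33376131] [-1.79692131e+02 -5.27970233e-02 -7.68707191e+01] [ 0.6197348  -0.63128149 -0.52997606] [ 9.48773708e+00  1.44932459e+01  5.86260693e+00  3.35432924e-02
 -8.10587613e+01  3.63656210e+00]
```

View pics/s2.png

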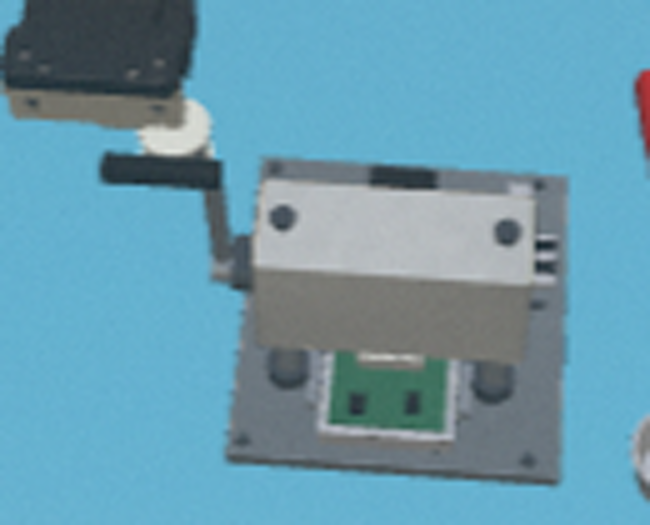

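View pics/t2.png

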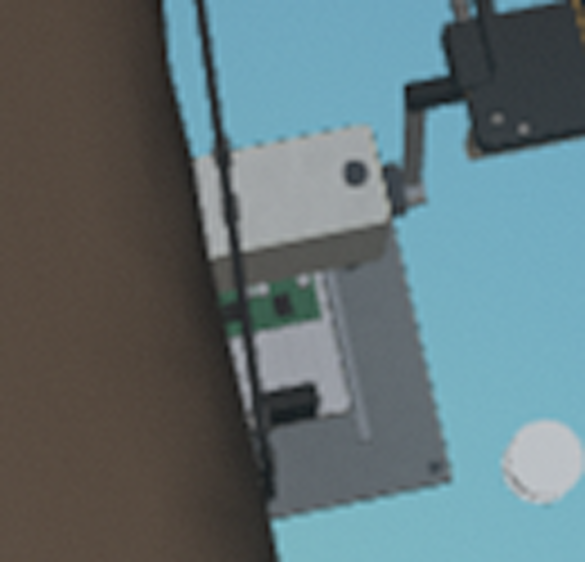

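The scene view shows the lever standing back up at rest and the press otherwise unchanged. The arm blocks the top view, so I'll measure the pointer, ridges and grip from the first top picture.

```bash
python3 - <<'E'
from h import *
s=snapshot("top"); c=(cv2.imread("pics/top0.png"),s["mtx"],s["eye"],rot(s["attitude"]))
g=c[0].astype(float).sum(2)/3
yw=np.radians(13.1); X=np.array([np.cos(yw),np.sin(yw),0]);Y=np.array([-np.sin(yw),np.cos(yw),0]); O=np.array([.587,.035,0])
# profiles along press x at fixed press y, at z=.027
import scipy.ndimage as nd, scipy.signal as sg
for y in (.066,.07,.074,.078,.082,.086):
    xs=np.arange(-.15,-.03,.0005); px=np.array([proj(c,O+x*X+y*Y+[0,0,.027]) for x in xs])
    p=nd.map_coordinates(g,[px[:,1],px[:,0]],order=1)
    k,_=sg.find_peaks(-p,prominence=15); print(y,[(round(xs[i]*1e3,1),int(p[i])) for i in k])
for y in (0,.01,-.01):
    xs=np.arange(-.15,-.07,.001); px=np.array([proj(c,O+x*X+y*Y+[0,0,.085]) for x in xs]); print(nd.map_coordinates(g,[px[:,1],px[:,0]],order=1).astype(int))
xs=np.arange(-.04,.04,.001); px=np.array([proj(c,O-.107*X+y*Y+[0,0,.085]) for y in xs]); print(nd.map_coordinates(g,[px[:,1],px[:,0]],order=1).astype(int))
E
```

```text
0.066 [(np.float64(-100.5), 44), (np.float64(-86.0), 59), (np.float64(-51.5), 66)]
0.07 [(np.float64(-100.0), 55), (np.float64(-85.0), 50), (np.float64(-53.0), 72)]
0.074 [(np.float64(-102.0), 50), (np.float64(-84.5), 51), (np.float64(-52.0), 64)]
0.078 [(np.float64(-101.0), 36), (np.float64(-85.5), 61), (np.float64(-51.0), 69)]
0.082 [(np.float64(-100.5), 46), (np.float64(-85.5), 50), (np.float64(-52.5), 66)]
0.086 [(np.float64(-101.5), 60), (np.float64(-85.0), 42), (np.float64(-52.5), 57)]
[ 83  83  83  83  82  83  83  83  82  82  82  82  82  82  82  82  82  82
  82  82  82  82  82  82  82  82  82  83  83  80  74  68  57  45  33  32
  32  32  32  33  34  35  37  40  43  45  44  43  41  40  38  40  48  57
  71  90 108 116 122 128 127 127 126 126 125 125 126 126 126 126 126 126
 126 126 126 126 125 125 125 125]
[ 84  84  83  83  83  83  83  83  83  83  84  84  84  84  84  84  84  84
  84  83  83  83  83  83  83  84  84  85  84  79  74  66  56  46  39  34
  31  31  31  31  33  36  37  39  41  42  43  43  42  41  41  44  49  57
  78  98 111 119 126 128 128 128 127 126 126 126 125 125 125 125 125 126
 126 126 126 127 126 126 126 126]
[ 82  83  83  82  82  82  83  83  83  82  81  81  81  81  82  82  82  82
  82  83  83  83  82  81  81  81  81  82  82  82  75  67  59  48  37  31
  31  31  31  31  31  34  37  40  42  44  44  43  40  38  35  33  44  63
  83  98 112 125 126 127 128 127 126 126 126 126 126 126 125 126 126 126
 125 125 125 125 125 125 125 125]
[ 92  94  96 100 109 117 124 126 127 128 129 129 129 129 130 129 129 125
 115 105  90  72  54  47  41  35  37  38  40  40  40  40  40  40  40  39
  38  39  39  39  40  40  40  40  40  40  40  39  39  39  39  39  39  39
  39  39  38  36  36  50  64  81  99 115 123 126 129 130 130 131 131 130
 130 129 128 129 129 129 120 110]
```

Checks: the ridges are 15.8 mm apart (16 expected), the gap is at press x −93.1 and the pointer at −52.1, so the pull is 41 mm. The grip's middle is at press x about −102, y about 0. I'll grip it across y, because with the jaws along x the gripper body would hit the head.

```bash
python3 -m pendant '[[-0.02,0.02,0,0,0,0.17,0.4],[-0.04,0.04,0,0,0,0.35,0.4],[-0.06,0.06,0,0,0,0.52,0.4],[-0.08,0.08,0,0,0,0.7,0.4],[-0.1,0.1,0,0,0,0.87,0.4],[-0.12,0.119,0,0,0,1.05,0.4],[-0.131,0.119,0.0,0,0,1.22,0.4],[-0.131,0.119,0.03,0,0,1.4,0.4],[-0.131,0.119,0.06,0,0,1.571,0.4],[-0.131,0.119,0.1,0,0,1.571,0.4],[-0.131,0.119,0.14,0,0,1.571,0.4],[-0.131,0.119,0.16,0,0,1.571,0.4]]'
python3 -m pendant '[[0,0,0,0,0,0,0.4]]'
python3 - <<'E'
from h import *
yw=np.radians(13.1); X=np.array([np.cos(yw),np.sin(yw),0]);Y=np.array([-np.sin(yw),np.cos(yw),0]); O=np.array([.587,.035,0])
c=cam("wrist"); cv2.imwrite("pics/w3.png",c[0]); d=cam("scene"); cv2.imwrite("pics/s3.png",d[0][100:300,200:450].repeat(3,0).repeat(3,1))
print(ctrl.get_obs()["joint_pos"]); G=O-.1015*X
for z in(.085,.03): print(proj(c,G+[0,0,z]))
for x in(-.0085,.0085): 
  for y in (-.02,.02): print(proj(c,G+x*X+y*Y+[0,0,.085]))
rows([((G[0],G[1],.046),[180,0,-166.9])])
E
```

```text
clock: 11.15
tool_pos: [0.4855, 0.0113, 0.1673]
orientation: [-180.0, -0.3, -166.9]
force: [-0.6, 0.5, 0.4]
opening: 0.0607
clock: 11.28
tool_pos: [0.4858, 0.0113, 0.1684]
orientation: [-180.0, -0.3, -166.9]
force: [0.3, -0.1, 0.8]
opening: 0.0613
[ 2.45555952e+01  5.48043639e+00 -2.69920780e+01  2.07831607e-02
 -5.75568681e+01 -1.01446339e+02]
[321.90856695 208.05530764]
[321.90881785 191.44660684]
[294.46597028 196.83078633]
[349.34645942 196.80692731]
[294.92292913 219.1182826 ]
[348.90978667 219.09929774]
[-0.0006, 0.0001, 0.1248] [-0.0004, -0.0004, 0.0004]
```

View pics/w3.png

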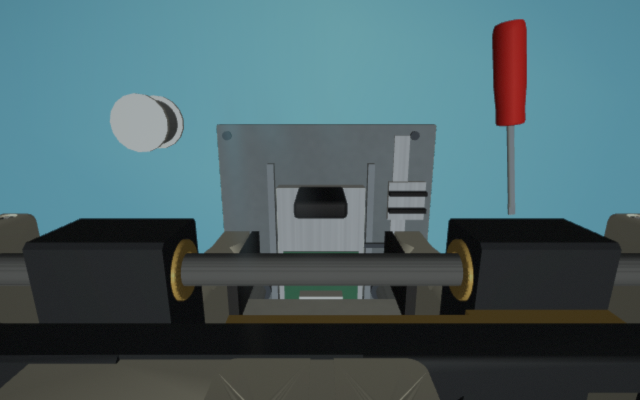

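View pics/s3.png

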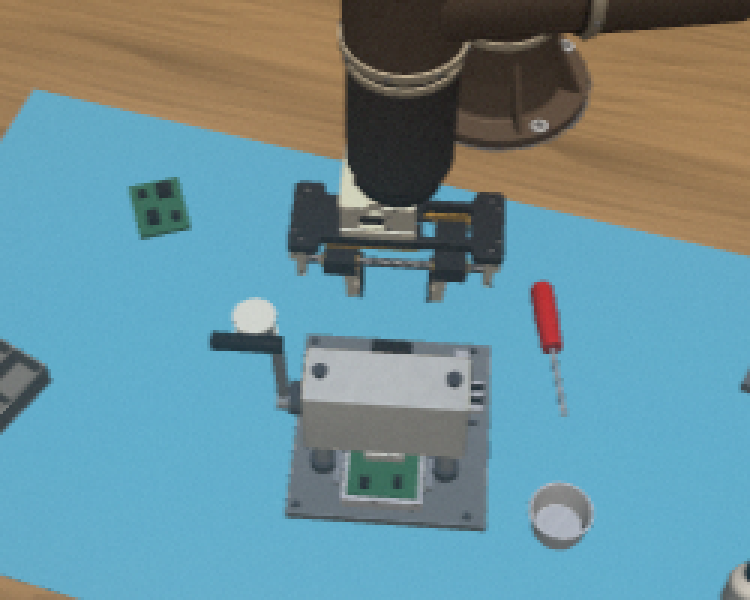

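The wrist view shows the grip centred at (321,208) as predicted, the ridges at rows 195 and 210, and the pointer near row 244. Descending now.

```bash
python3 -m pendant '[[0,0,0.04,0,0,0,0.4],[0,0,0.08,0,0,0,0.4],[0,0,0.11,0,0,0,0.4],[0,0,0.122,0,0,0,0.4],[0,0,0.122,0,0,0,0.4]]'
python3 - <<'E'
from h import *
c=cam("wrist"); cv2.imwrite("pics/w4.png",c[0]); print(ctrl.get_obs()["tool_pos"])
E
```

```text
clock: 12.0
tool_pos: [0.4878, 0.0119, 0.0489]
orientation: [-180.0, -0.0, -166.9]
force: [0.1, 0.1, 0.5]
opening: 0.0614
[0.48833318 0.0121323  0.04953442]
```

View pics/w4.png

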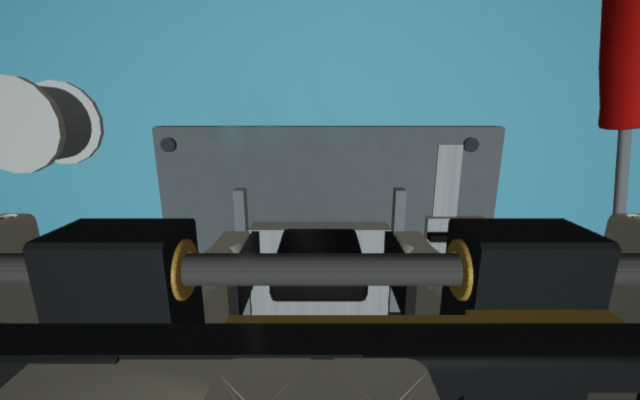

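The block lies between the fingers, at columns 272–368. I'll close.

```bash
python3 -m pendant '[[0,0,0.004,0,0,0,0.4],[0,0,0.004,0,0,0,-1],[0,0,0.004,0,0,0,-1],[0,0,0.004,0,0,0,-1],[0,0,0.004,0,0,0,-1],[0,0,0.004,0,0,0,-1],[0,0,0.004,0,0,0,-1]]'
python3 -m pendant '[[0.005,0,0,0,0,0,-1],[0.01,0,0,0,0,0,-1],[0.015,0,0,0,0,0,-1],[0.02,0,0,0,0,0,-1],[0.025,0,0,0,0,0,-1],[0.03,0,0,0,0,0,-1],[0.035,0,0,0,0,0,-1],[0.035,0,0,0,0,0,-1],[0.035,0,0,0,0,0,-1]]'
python3 - <<'E'
from h import *
for n in ("wrist","top"):
    c=cam(n); cv2.imwrite(f"pics/{n}5.png",c[0])
d=cam("scene"); cv2.imwrite("pics/s5.png",cv2.resize(d[0][180:285,260:400],None,fx=5,fy=5,interpolation=cv2.INTER_CUBIC))
E
```

```text
clock: 12.92
tool_pos: [0.4879, 0.0108, 0.0449]
orientation: [-179.9, 0.0, -166.9]
force: [2.7, -10.1, -0.4]
opening: 0.0395
clock: 14.05
tool_pos: [0.4547, 0.003, 0.0449]
orientation: [-179.9, 0.1, -166.8]
force: [8.5, -11.8, -6.8]
opening: 0.0398
```

View pics/wrist5.png

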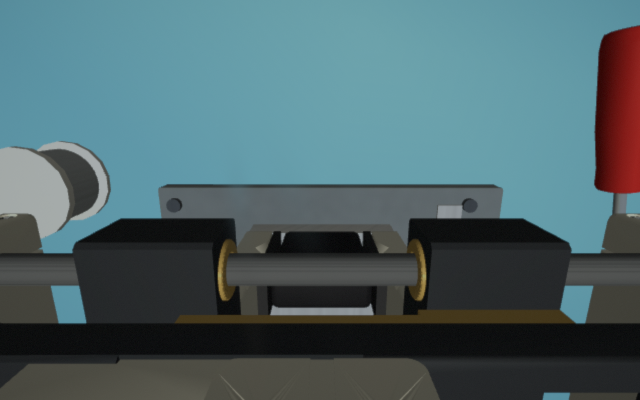

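View pics/top5.png

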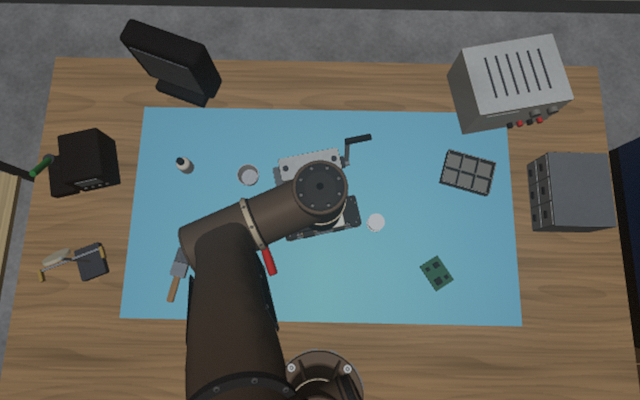

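View pics/s5.png

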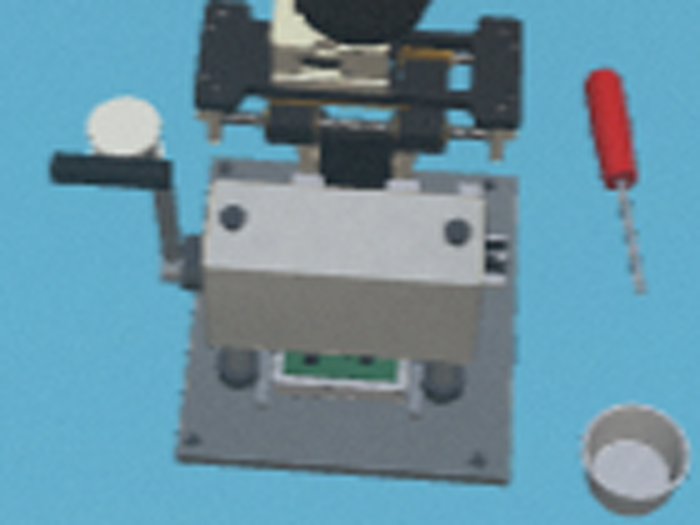

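Opening 39.8 mm confirms the grip, and the tool has pulled 34.1 mm. In the scene view the ridges show at (495,258), right of the head. I'll pull the remaining 7 mm and ease off about 1 mm of side load.

```bash
python3 -m pendant '[[0.002,-0.0005,0,0,0,0,-1],[0.004,-0.001,0,0,0,0,-1],[0.006,-0.001,0,0,0,0,-1],[0.007,-0.001,0,0,0,0,-1],[0.007,-0.001,0,0,0,0,-1],[0.007,-0.001,0,0,0,0,-1]]'
python3 - <<'E'
from h import *
yw=np.radians(13.1); X=np.array([np.cos(yw),np.sin(yw),0]);Y=np.array([-np.sin(yw),np.cos(yw),0]); O=np.array([.587,.035,0])
o=ctrl.get_obs(); print(o["tool_pos"],o["force"],"travel",(np.array([.4879,.0112,0])-o["tool_pos"])@X, "lat",(o["tool_pos"]-O)@Y)
d=cam("scene"); cv2.imwrite("pics/s6.png",cv2.resize(d[0][220:255,335:380],None,fx=16,fy=16,interpolation=cv2.INTER_CUBIC))
for x in(-.0852,-.0931,-.101):
    for y in(.066,.086): print(x,y,(proj(d,O+x*X+y*Y+[0,0,.027])-[335,220]+.5)*16)
i=cv2.imread("pics/scene0.png"); cv2.imwrite("pics/s6old.png",cv2.resize(i[220:255,335:380],None,fx=16,fy=16,interpolation=cv2.INTER_CUBIC))
E
```

```text
clock: 14.95
tool_pos: [0.4486, 0.0015, 0.0449]
orientation: [-180.0, 0.2, -166.8]
force: [8.3, -4.8, -6.8]
opening: 0.04
[0.44863062 0.00151544 0.04491264] [ 8.2968702  -4.78273309 -6.84949248] travel 0.04044245026040059 lat -0.0012515584245438073
-0.0852 0.066 [265.51275218 177.92287129]
-0.0852 0.086 [368.2074414  184.76080684]
-0.0931 0.066 [267.06174659 144.2299608 ]
-0.0931 0.086 [369.42277955 151.02003629]
-0.101 0.066 [268.60068058 110.75587935]
-0.101 0.086 [370.63021834 117.49857135]
```

View pics/s6.png

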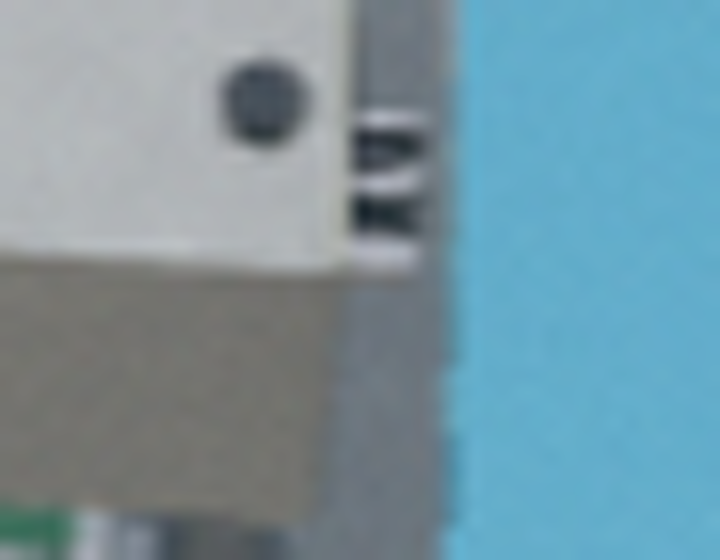

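View pics/s6old.png

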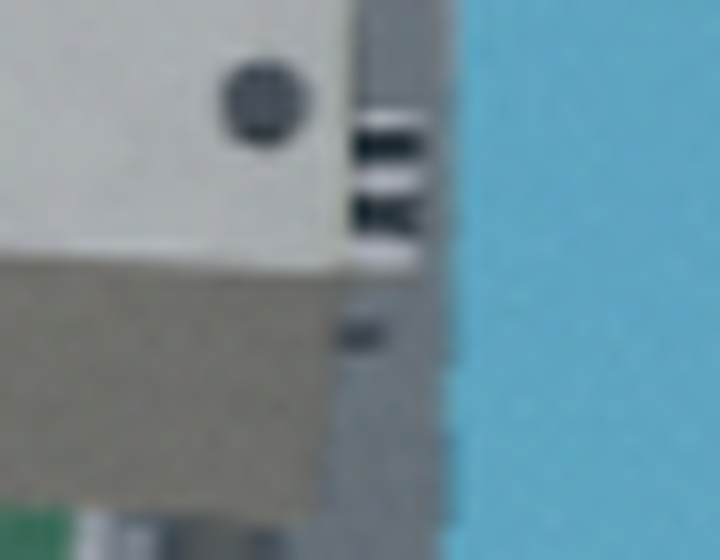

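In the scene view the pointer has left row 335, but it looks close to the upper ridge (row 147), not the gap (row 178). I need to account for the height difference, so I'll compare the pictures numerically.

```bash
python3 - <<'E'
from h import *
import scipy.ndimage as nd
yw=np.radians(13.1); X=np.array([np.cos(yw),np.sin(yw),0]);Y=np.array([-np.sin(yw),np.cos(yw),0]); O=np.array([.587,.035,0])
d=cam("scene"); s=d[0].astype(float).mean(2); i=cv2.imread("pics/scene0.png").astype(float).mean(2)
for nm,g in(("old",i),("new",s)):
    print(nm); print("     ",*range(355,366)); 
    for r in range(224,246): print(r,g[r,355:366].astype(int))
for z in(.016,.020,.024,.028): print(z,[ (proj(d,O+x*X+.083*Y+[0,0,z])).round(1).tolist() for x in(-.052,-.085,-.093,-.101)])
E
```

```text
old
      355 356 357 358 359 360 361 362 363 364 365
224 [168 146 105 112 113 114 113 122 138 151 151]
225 [168 146 104 115 114 113 112 118 132 150 151]
226 [168 145 101 113 113 114 113 115 130 151 151]
227 [168 148 135 166 161 147 130 117 134 151 151]
228 [170 147  61  66  61  67  96 118 135 150 149]
229 [172 148  47  46  48  56  88 119 137 150 151]
230 [170 153 112 129 130 129 120 117 135 149 151]
231 [170 160 150 169 168 154 123 115 133 149 149]
232 [169 145  66  83  81  81  95 116 134 150 147]
233 [167 139  47  51  49  69 101 114 130 150 150]
234 [164 147  97  97  87  75  97 113 129 150 151]
235 [167 167 169 170 166 151 120 117 137 152 149]
236 [154 141 146 155 154 144 121 119 137 150 149]
237 [108 103 109 113 112 109 110 117 135 151 152]
238 [103 103 111 113 112 110 111 117 132 149 151]
239 [102 105 111 110 109 109 112 113 129 149 149]
240 [ 98  83  78  82 102 109 111 113 127 149 148]
241 [ 95  77  69  81 102 111 110 114 129 147 150]
242 [103 107 110 112 110 110 112 113 127 150 151]
243 [104 106 114 112 111 111 112 123 143 150 150]
244 [105 110 113 114 112 113 111 122 145 151 1
[... 790 characters left out ...]
 119 136 159 157]
238 [106 111 117 118 117 116 116 122 138 160 158]
239 [108 109 116 117 116 116 118 120 137 160 156]
240 [106 110 116 115 115 115 119 116 135 157 157]
241 [108 113 116 119 117 117 116 119 134 156 158]
242 [110 110 118 116 115 116 116 117 134 156 158]
243 [108 112 117 120 118 115 117 126 151 156 158]
244 [110 116 117 120 121 118 117 129 148 158 158]
245 [111 116 118 120 116 116 116 129 149 158 157]
0.016 [[356.0, 241.9], [356.3, 233.0], [356.4, 230.8], [356.5, 228.7]]
0.02 [[356.1, 241.2], [356.4, 232.3], [356.5, 230.1], [356.6, 228.0]]
0.024 [[356.1, 240.5], [356.5, 231.6], [356.6, 229.4], [356.6, 227.3]]
0.028 [[356.2, 239.8], [356.6, 230.9], [356.6, 228.7], [356.7, 226.6]]
```

```bash
python3 - <<'E'
from h import *
import scipy.ndimage as nd, scipy.signal as sg
yw=np.radians(13.1); X=np.array([np.cos(yw),np.sin(yw),0]);Y=np.array([-np.sin(yw),np.cos(yw),0]); O=np.array([.587,.035,0])
s=snapshot("wrist");T=s["tool_from_camera"]
Rt=rot([180,-.15,-166.9]); im=cv2.imread("pics/w3.png"); c=(im,s["mtx"],np.array([.4861,.0113,.1683])+Rt@T[:3,3],Rt@T[:3,:3]); g=im.astype(float).mean(2)
for u in(395,405,415): print(u,g[182:222,u].astype(int))
for u in(368,374,380): print(u,g[236:252,u].astype(int))
cv2.imwrite("pics/w3z.png",cv2.resize(im[175:255,355:440],None,fx=7,fy=7,interpolation=cv2.INTER_CUBIC))
f=lambda u,v,z:((onz(c,u,v,z)-O)@X*1e3).round(1)
for v in(193.5,209.5): print(v,[f(405,v,z) for z in(.020,.022,.024,.026)])
print("ptr",[f(374,v,.028) for v in(243,244,245)])
E
```

```text
395 [117 141 145 145 145 144 144 142 116  52  20  29  30  37  75 137 144 145
 145 145 145 144 144 144 140  94  36  20  28  30  35  74 136 144 144 145
 144 145 146 146]
405 [116 140 144 144 144 143 143 141 115  51  21  28  30  35  74 135 143 144
 143 144 143 143 144 143 139  93  36  19  27  29  34  74 137 144 145 145
 144 135 118 114]
415 [125 142 145 145 146 146 146 144 119  53  22  28  28  35  76 140 148 149
 148 148 148 148 148 148 144  97  38  19  26  30  33  76 140 148 148 148
 147 136 106  96]
368 [114 114 114 115 115 112  80  44  59  62  61  70 109 114 115 115]
374 [93 94 93 94 94 91 65 40 58 61 61 66 90 93 94 93]
380 [94 94 95 95 94 92 67 42 58 62 61 66 90 94 93 94]
193.5 [np.float64(-96.6), np.float64(-97.1), np.float64(-97.6), np.float64(-98.0)]
209.5 [np.float64(-81.3), np.float64(-81.8), np.float64(-82.4), np.float64(-83.0)]
ptr [np.float64(-51.1), np.float64(-50.1), np.float64(-49.1)]
```

View pics/w3z.png

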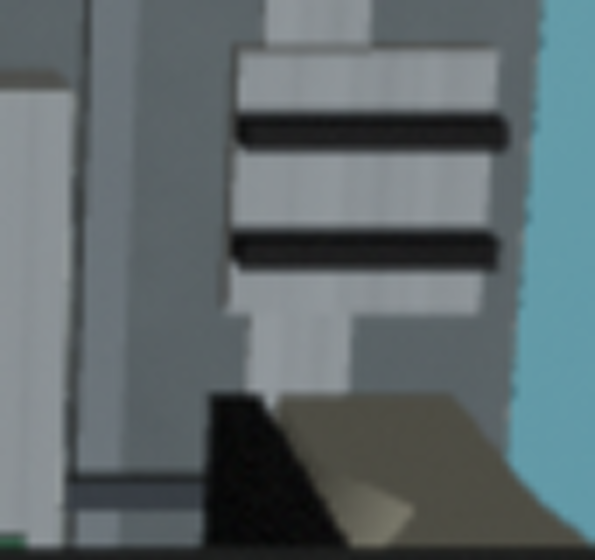

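All three views agree: the pull needed is about 39.5–40 mm. The tool has pulled 40.4 mm, so the pointer is about 0.7 mm past centre in a ±4 mm window. I'll trim that off and check that the hold is steady.

```bash
python3 -m pendant '[[-0.0007,0,0,0,0,0,-1],[-0.0007,0,0,0,0,0,-1],[-0.0007,0,0,0,0,0,-1],[-0.0007,0,0,0,0,0,-1],[-0.0007,0,0,0,0,0,-1],[-0.0007,0,0,0,0,0,-1]]'
python3 - <<'E'
from h import *
yw=np.radians(13.1); X=np.array([np.cos(yw),np.sin(yw),0])
o=ctrl.get_obs(); print("travel",(np.array([.4879,.0112,0])-o["tool_pos"])@X,o["opening"],o["force"])
d=cam("scene"); s=d[0].astype(float).mean(2); print(s[226:236,355:362].astype(int))
w=cam("wrist"); cv2.imwrite("pics/w7.png",w[0]); cv2.imwrite("pics/s7.png",d[0])
E
```

```text
clock: 15.85
tool_pos: [0.4494, 0.0017, 0.0449]
orientation: [-180.0, 0.2, -166.8]
force: [7.6, -4.8, -6.5]
opening: 0.0398
travel 0.03969257186797256 0.03982853140898308 [ 7.62766497 -4.80086933 -6.53150358]
[[173 153 105 116 119 117 118]
 [175 156 141 173 168 155 138]
 [180 153  62  63  64  72  99]
 [178 156  66  68  60  57  93]
 [179 152  63  63  97 134 126]
 [180 170 153 174 173 161 128]
 [177 152  72  87  85  85  97]
 [176 146  47  49  48  73 105]
 [174 155  99 101  90  80 104]
 [176 178 176 177 175 161 126]]
```

View pics/w7.png

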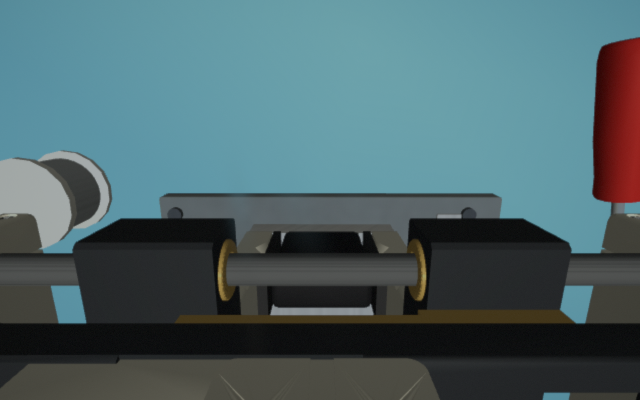

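View pics/s7.png

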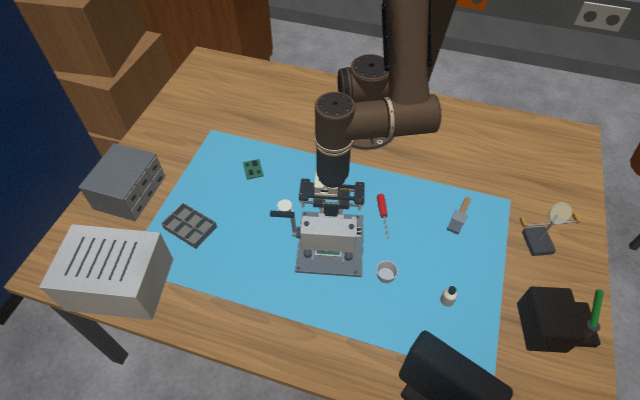

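The grip still measures 39.8 mm. The pointer is seen at row 229.8, against about 229.6–230.1 for the gap centre at pointer height, and nothing else has moved. Handing in.

```bash
python3 -c "
from plant import ctrl
print(ctrl.close_job())"
```

```text
the job is handed in; nothing more can be done
None
```

The job is handed in at about 16 s, with the gripper still holding the carriage and its pointer in the gap of the index mark.

**Lever:** I pulled it to its stop, where the force jumped with almost no further motion at about 0.98 rad (0.97 expected). I then eased it back at roughly 0.07 m/s and released it at 0.00 rad. The pictures showed it at rest.

**Carriage:** I gripped it across its 40 mm width, because with the jaws along the press's x the gripper body would have hit the head. I pulled it out 39.7 mm, against the 39.5–40 mm I worked out from the top, scene and wrist views.

**Last checks:**
- **Pointer:** in the scene view it stands over the gap, about a millimetre from centre once its height above the ridges is allowed for. The uncorrected scene picture makes it look nearer the front ridge. The top and wrist cameras could not see the mark at the end.
- **Hold:** the grip was steady at 39.8 mm opening. A side load of about 5 N remained.
- **Connector:** I judged it pressed home from the lever reaching its stop, and did not measure its depth directly.
- **Other things on the bench:** none looked moved in the last scene picture.

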